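# Clip the lid lifter on the pickling dish and present the dish to the bowl

### The job

Squeeze the little steel spring lifter open, take it off the end fin of the white lid rack, clip it all the way down onto the upright ear on the rim of the arch-handled steel dish and let go of it. Then lift the dish by its arch handle about a hand's width (some 10 cm) straight up off the shelf and only then turn it about a quarter turn, so that the ear with the lifter points at the brown bowl, keeping the dish level and moving so smoothly that the loose white ceramic ball stays in the middle of the dish. Finish while holding the dish there by its arch, level and still; leave the bowl, the one-litre jar beside the dish and the mug where they are.

Things in the scene. Friction and masses are not known exactly. Their poses are not given: they have to be found in the camera images.
- lifter: loose steel spring lifter, 60 g, like a big peg standing jaws down, 77 mm tall, 18 mm wide along its x. Origin: on its seat, which rests on the top of the edge it is clipped to, midway between the jaws; z up. Jaws 3 mm thick reach 18 mm below it. Pivot 18 mm above it, along x. Starts fully down on the rack's end fin
- lifter_grip (a point): where to squeeze the lifter, 41 mm above its origin, between its two levers. They rise to 57 mm above the origin, leaning out along y to 38 mm over their outsides. Squeezed along y from above with 20 N or more they become parallel at a stop, 22 mm over their outsides, and the jaws open evenly to both sides: 9 mm each at the tips, 5 mm near the seat
- lifter_jaw (a joint): opening angle of the lifter's jaws, rad: 0 shut on nothing, about 0.054 clipped on a 4 mm edge, 0.44 squeezed to the stop; let go, the spring shuts the jaws with about 7 N
- rack: fixed white plastic lid rack on the shelf, base 75 mm (x) by 175 mm (y) by 12 mm; origin at the centre of the underside. Its end fin, which carries the lifter, stands at y = +60 mm in its x-z plane: 4 mm thick, 36 mm wide, top 75 mm above the shelf. Three jar lids up to 94 mm high stand in slots at y = -18 to -70 mm
- dish: loose round stainless steel dish, 168 mm across, 40 mm to the rim, 0.32 kg, on a 110 mm wide foot; origin at the centre of the underside. Inside it falls gently to a small flat middle. +x points to the ear on its rim. A fixed arch handle spans it in its y-z plane, 162 mm tall
- dish_mid (a point): centre of the dish's inner floor, 14 mm above its underside
- dish_arch (a point): centre of the wooden grip on top of the arch, 155 mm above the dish's underside: a bar 56 mm long along the dish's y, 12 mm wide along its x, 14 mm high; pinch it from above along the dish's x
- dish_ear (a point): middle of the top edge of the ear, 62 mm above the dish's underside and 100 mm from its axis along +x: an upright steel plate 4 mm thick along the dish's y, 36 mm long along its x, free for 22 mm above the rim
- ball_center (a point): centre of the loose white ceramic ball, 32 mm across, 42 g, that lies in the middle of the dish
- bowl: brown ceramic bowl, 130 mm across, 55 mm tall, loose, to the left or right of the dish; origin at the centre of its underside
- jar_litre: bystander: empty open clear glass one-litre jar, 96 mm across, 160 mm tall; loose; origin at the centre of its underside, on the other side of the dish from the bowl
- mug: bystander: white mug, 76 mm across, 85 mm tall; loose; origin at the centre of its underside

How it is judged:
By the outcome, as a careful person would: the job done as asked, in the order asked, and still so for the second after the job is handed in, while the arm keeps its last pose, push and grip.
It also fails if it takes over 54 s, if anything falls off the work surface, if the arm or the gripper's body presses on something with over 40 N, if the wrist force passes 120 N, or if a joint passes its speed limit or range.

### The arm

A 6-joint arm with a two-finger parallel gripper is mounted at the origin on the work surface. World frame = base frame: x ahead of the robot, y to its left, z up, the work surface at z = 0. Lengths are in mm, angles in rad, forces in N, time in s.
With the tool pointing down it reaches from about 275 to 1000 mm from the base axis. Payload 8.4 kg.
Tool frame: the origin (TCP) lies at the centre of the arm's flange, where the gripper is bolted on; the fingertips stand 173 mm ahead of it and the grasp point (between the pads) lies 155 mm ahead of it; z points along the fingers, y is the line along which they close (so a half turn about z gives the same grasp; the last joint's range is limited). The gripper opens to 85 mm and grips with 20 to 120 N. Pads are 22 mm wide; open, the fingers measure 114 mm over their backs; the gripper's body (76 mm by 85 mm) begins 54 mm behind the grasp point. The pads swing forward as they close: fully open they stand 13 mm farther back than shut.
Start: joints at [1.204, 0.353, 1.633, -0, 1.155, -0.002], TCP at [222.976, 583.876, 404.681] pointing down, gripper open.
Joint ranges: [-2.63, 2.63], [-0.92, 2.1], [0.06, 2.66], [-1.3, 4.44], [0, 2.69], [-3.02, 3.02]. Speed limits (rad/s): [2.22, 2.22, 2.79, 3.14, 3.14, 3.14].

### API

Orientations are given as a unit quaternion [x, y, z, w].
In Python, from plant import * gives the robot as it stands.
- The arm moves only by the tool move_arm, never from a script. Its argument "plan" is a list of rows, each a list of 4 numbers: the shift along the tool's x, y, z normalised to -1 to 1, where 1 is 800 mm, then the turn about the tool's z normalised to -1 to 1, where 1 is 360 degrees. In form: [[dx, dy, dz, turn], ...]. A call has 1 to 10 rows; each row is the pose to reach, as a shift and turn from the pose commanded when the call began, along the tool's axes at that moment, turning the shorter way round; what a row does not reach only later rows make up. A row lasts 1/10 s, in which the tool goes at most 50 mm and 8.59 degrees, less where a joint would pass 70% of its speed; a pose out of reach is approached as far as the arm can. A call with a number of a shift or a turn outside -1 to 1 is refused whole. A call with a gripper value outside its range is refused whole. "hand" is the gripper's target within -1 to 1 (fully open at 1, half-way at 0, shut at -1), set as the call begins (left out, the last holds). The fingers move at their own pace and stop on an object; the grip force is fixed at half the most. Time passes only in rows, so rows that repeat a pose let the fingers close. It gives the time, the measured TCP pose, the force, the opening and the grip force at its end, in the units of the state.
- read_state(): the state, without advancing time (a new reading comes with each control period).
- read_camera(name): name is "scene" or "top" or "wrist"; returns (picture, depth): 400x640x3 uint8, red, green, blue; 400x640 float32, mm along the optical axis (not along the pixel's ray), 0 where there is no reading.
- camera_info(name): a dict with "intrinsics" (3x3 intrinsics, pixels), "dist_coeffs" ([k1, k2, p1, p2, k3] as OpenCV has them; the pictures are not rectified), "camera_from_world" (4x4, takes a point from world to camera coordinates); the wrist camera has in their place "mount" (4x4, takes a point from camera to tool coordinates, whose origin is the TCP and whose axes are the flange's). Camera axes: x right, y up, looking along -z (the intrinsics and any distortion apply to the point x, -y, -z); pixel columns grow to the right and rows downward; lengths in mm; the calibration is good to about 2 mm. A picture is of the moment at which its call begins: read the wrist's pose just before it. camera_info takes no time and is no camera call.
- close_job(): hands the job in; it is judged then, once.
The state is a dict: "clock": time; "joint_pos": joint angles; "joint_vel": joint speeds; "joint_efforts": joint torques, N m; "ee_pos": TCP position; "eef_rot": TCP orientation; "ft_force": force on the tool from outside, world axes, zero at the start; "moment": the same for the moment, N m; "opening": opening from 0.0 (shut) to 1.0 (fully open); "finger_force": force on a finger pad.
Only numpy, scipy, OpenCV 4.12 (cv2) and the standard library are available. Lean on these libraries where they do the work, as an engineer would, in place of code of your own. Each camera call takes 0.05 s, during which the arm holds its last target. There are 200 camera calls.

## Working session

There is one attempt and no reset: what is moved stays moved. The work goes in short steps, Python scripts to look and compute and a tool call to move; the robot and the scene stay as the last step left them, time stands still between calls to the robot, and variables do not carry over. Pictures are saved under pics/ and viewed, at most 10 in all, crops included, and the job is handed in when it is done.

Besides the shell and the picture viewer there is one more tool, called after "Emit:" as name(argument=value, ...) on one line, values as JSON. move_arm: Moves the arm, as the interface text tells. Scaled input: -1 to 1 covers 800 mm each way for a shift and 360 degrees each way for a turn. Its arguments: {"type":"object","properties":{"plan":{"type":"array"},"hand":{"type":"number"}},"required":["plan"]}

```bash
ls; mkdir -p pics
cat > h.py <<'E'
from plant import *
import numpy as np, cv2
from scipy.spatial.transform import Rotation as R
def cam(name):
    s=read_state(); im,d=read_camera(name); ci=camera_info(name)
    if name=="wrist":
        T=np.eye(4);T[:3,:3]=R.from_quat(s["eef_rot"]).as_matrix();T[:3,3]=s["ee_pos"]
        M=T@np.array(ci["mount"])
    else: M=np.linalg.inv(np.array(ci["camera_from_world"]))
    return im,d,M,np.array(ci["intrinsics"]),np.array(ci["dist_coeffs"])
def world(d,M,K,D):
    "per-pixel world points from depth"
    h,w=d.shape;g=np.stack(np.meshgrid(np.arange(w),np.arange(h)),-1).reshape(-1,1,2).astype(float)
    u=cv2.undistortPoints(g,K,D).reshape(h,w,2)
    P=np.stack([u[...,0]*d,-u[...,1]*d,-d],-1)
    return P@M[:3,:3].T+M[:3,3]
def save(n,im): cv2.imwrite(n,im[...,::-1])
E
python3 - <<'E'
from h import *
s=read_state();print(s)
for n in("top","scene"):
    im,d,M,K,D=cam(n);save(f"pics/{n}0.png",im);np.savez(f"{n}0.npz",im=im,W=world(d,M,K,D),d=d)
    print(n,M.round(2).tolist())
E
```

```text
pics
{'clock': 0.0, 'joint_pos': array([ 1.20356267e+00,  3.53681890e-01,  1.63415036e+00,  2.50555006e-05,
        1.15520048e+00, -2.40773858e-03]), 'joint_vel': array([ 0.00105102, -0.00045543,  0.00040009,  0.00089101,  0.00054817,
       -0.0002409 ]), 'joint_efforts': array([ 9.31478389e-04, -6.05240035e+01, -3.42070663e+01,  2.46232676e-04,
        9.28181049e-03, -1.42132501e-05]), 'ee_pos': array([222.90694778, 583.64328289, 403.93348723]), 'eef_rot': array([ 1.81407958e-01,  9.83407664e-01, -7.05670252e-04, -1.43584269e-04]), 'ft_force': array([0.09483422, 0.67725333, 0.13453404]), 'moment': array([-0.00211124,  0.02405189, -0.01822406]), 'finger_force': 0.0, 'opening': 0.9997528571802169}
top [[-0.01, 0.98, -0.19, 342.43], [-1.0, -0.01, 0.01, 21.15], [0.01, 0.19, 0.98, 1127.86], [0.0, 0.0, 0.0, 1.0]]
scene [[0.64, -0.65, 0.41, 928.12], [0.77, 0.54, -0.35, -312.24], [0.01, 0.54, 0.84, 963.32], [0.0, 0.0, 0.0, 1.0]]
```

View pics/top0.png

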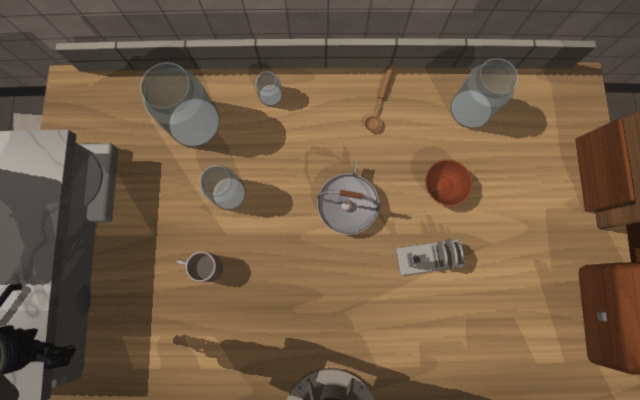

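View pics/scene0.png

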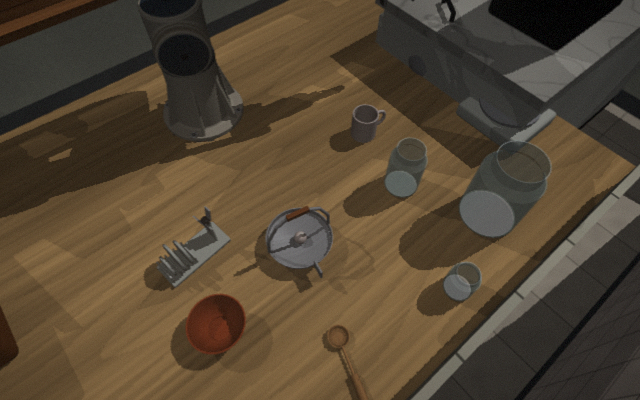

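The top view shows the dish at (348,205) with its ear at (354,170) pointing away from the robot. The bowl is at (448,182), and the rack is at (430,258) with the lifter at about (417,259). The jar is at (222,188) and the mug at (203,267). Next I'll measure these with depth.

Run:
```python
from h import *
for n,boxes in (("top",dict(dish=(310,160,395,240),rack=(390,232,470,280),bowl=(420,155,478,210),jar=(195,160,250,215))),("scene",dict(dish=(255,195,345,285),rack=(150,200,235,290)))):
    z=np.load(n+"0.npz");W=z["W"];im=z["im"].astype(int)
    def st(m,t):
        p=W[m]
        if len(p): print(n,t,len(p),"mean",p.mean(0).round(1),"med",np.median(p,0).round(1),"min",p.min(0).round(0),"max",p.max(0).round(0))
    def box(b):
        m=np.zeros(W.shape[:2],bool);m[b[1]:b[3],b[0]:b[2]]=1;return m
    Z=W[...,2]
    for k,b in boxes.items():
        m=box(b)
        if k=="dish":
            st(m&(Z>145)&(Z<175),"arch top"); st(m&(Z>50)&(Z<70),"ear50-70")
            q=m&(Z>34)&(Z<46); st(q,"rim")
            pts=W[q][:,:2]
            c=cv2.minEnclosingCircle(pts.astype(np.float32));print(c)
            red=(im[...,0]-im[...,2]>50)&(Z>140)&m
            p=W[red]; st(red,"wood"); u,s,v=np.linalg.svd(p[:,:2]-p[:,:2].mean(0));print("wood dir",v[0],s)
            print(W[m&(Z>48)&(Z<70)].round(0)[:40].tolist())
        elif k=="rack":
            q=m&(Z>8)&(Z<16);st(q,"base");r=cv2.minAreaRect(W[q][:,:2].astype(np.float32));print(r, cv2.boxPoints(r).round(0).tolist())
            st(m&(Z>60)&(Z<140),"tall"); q=m&(Z>100)&(Z<150);st(q,"lifter");print(W[q].round(0).tolist()[:40])
        else:
            st(m&(Z>30)&(Z<60),"mid"); q=m&(Z>35);print(cv2.minEnclosingCircle(W[q][:,:2].astype(np.float32)))
```

```text
top arch top 177 mean [551.2 -52.8 158.8] med [551.2 -53.2 161.1] min [541. -98. 145.] max [563.  -8. 167.]
top ear50-70 32 mean [616.8 -66.6  60.7] med [639.5 -73.2  61.5] min [ 531. -133.   51.] max [666.  29.  68.]
top rim 377 mean [557.2 -56.7  39.1] med [553.4 -53.1  39. ] min [ 469. -135.   34.] max [654.  30.  45.]
((562.2164916992188, -56.99850845336914), 93.47701263427734)
top wood 105 mean [532.1 -46.3 254.4] med [551.3 -50.7 162.7] min [342. -80. 158.] max [ 562.   21. 1128.]
wood dir [ 0.9396796  -0.34205591] [670.30024002 150.11957631]
[[666.0, -76.0, 64.0], [663.0, -76.0, 64.0], [662.0, -76.0, 60.0], [659.0, -74.0, 61.0], [659.0, -76.0, 61.0], [656.0, -74.0, 61.0], [656.0, -76.0, 62.0], [653.0, -73.0, 62.0], [652.0, -76.0, 64.0], [650.0, -73.0, 63.0], [647.0, -73.0, 63.0], [647.0, -71.0, 55.0], [645.0, -73.0, 62.0], [642.0, -70.0, 62.0], [642.0, -73.0, 62.0], [640.0, -71.0, 59.0], [639.0, -73.0, 62.0], [637.0, -70.0, 60.0], [636.0, -73.0, 63.0], [634.0, -70.0, 61.0], [634.0, -69.0, 49.0], [632.0, -70.0, 58.0], [632.0, -69.0, 48.0], [631.0, -71.0, 52.0], [567.0, 29.0, 68
[... 4284 characters left out ...]
.0], [395.0, -201.0, 126.0], [397.0, -200.0, 126.0], [400.0, -198.0, 128.0], [404.0, -197.0, 133.0], [388.0, -203.0, 114.0], [394.0, -202.0, 121.0], [398.0, -201.0, 124.0], [402.0, -200.0, 128.0], [406.0, -198.0, 133.0], [405.0, -196.0, 129.0], [392.0, -203.0, 114.0], [396.0, -201.0, 118.0], [399.0, -200.0, 120.0], [407.0, -199.0, 130.0], [406.0, -197.0, 126.0], [392.0, -204.0, 109.0], [396.0, -202.0, 114.0], [401.0, -201.0, 119.0], [404.0, -200.0, 123.0], [407.0, -198.0, 124.0], [392.0, -205.0, 106.0], [395.0, -203.0, 109.0], [402.0, -202.0, 117.0], [404.0, -201.0, 118.0], [406.0, -199.0, 120.0], [391.0, -205.0, 101.0], [394.0, -204.0, 103.0], [398.0, -203.0, 107.0], [406.0, -202.0, 118.0]]
```

Run:
```python
from h import *
ci=camera_info("wrist");print(np.array(ci["mount"]).round(2).tolist(),np.array(ci["intrinsics"]).round(0).tolist())
for n,b in (("top",(420,155,478,210)),("scene",(180,285,250,360))):
    z=np.load(n+"0.npz");W=z["W"];im=z["im"].astype(int)
    m=(im[...,0]-im[...,2]>40)&(W[...,2]>50)&(W[...,2]<62);m[:b[1]]=0;m[b[3]:]=0;m[:,:b[0]]=0;m[:,b[2]:]=0
    p=W[m];print(len(p),cv2.minEnclosingCircle(p[:,:2].astype(np.float32)),p.min(0),p.max(0))
```

```text
[[0.0, 0.95, 0.32, 82.51], [1.0, -0.0, -0.0, -0.99], [-0.0, 0.32, -0.95, 31.69], [0.0, 0.0, 0.0, 1.0]] [[303.0, 0.0, 321.0], [0.0, 303.0, 197.0], [0.0, 0.0, 1.0]]
288 ((604.634765625, -325.15423583984375), 64.89696502685547) [ 541.85053017 -388.30990813   50.0075415 ] [ 668.07330046 -262.01649923   61.00206774]
509 ((604.9534912109375, -323.5938720703125), 65.91726684570312) [ 539.55762492 -388.03445193   50.06966417] [ 670.59263068 -258.92128793   61.08562532]
```

Emit:
move_arm(plan=[[-0.562,-0.856,0,-0.08],[-0.562,-0.856,0,-0.08],[-0.562,-0.856,0,-0.08],[-0.562,-0.856,0,-0.08],[-0.562,-0.856,0,-0.08],[-0.562,-0.856,0,-0.08],[-0.562,-0.856,0,-0.08],[-0.562,-0.856,0,-0.08],[-0.562,-0.856,0,-0.08],[-0.562,-0.856,0,-0.08]], hand=0.6)

```text
clock: 1.1
ee_pos: [329.9, 93.7, 404.8]
eef_rot: [-0.069, 0.998, 0.0, 0.0]
ft_force: [1.4, -0.4, -0.1]
opening: 0.803
finger_force: 0.0
```

Emit:
move_arm(plan=[[-0.032,-0.396,0,0],[-0.032,-0.396,0,0],[-0.032,-0.396,0,0],[-0.032,-0.396,0,0],[-0.032,-0.396,0,0],[-0.032,-0.396,0,0],[-0.032,-0.396,0,0],[-0.032,-0.396,0,0],[-0.032,-0.396,0,0],[-0.032,-0.396,0,0]])

```text
clock: 2.1
ee_pos: [398.7, -213.7, 404.5]
eef_rot: [-0.069, 0.998, 0.0, -0.0]
ft_force: [-0.0, 0.7, -0.1]
opening: 0.804
finger_force: 0.0
```

Run:
```python
from h import *
s=read_state();print(s["ee_pos"],s["eef_rot"],s["opening"],s["joint_pos"].round(2))
im,d,M,K,D=cam("wrist");W=world(d,M,K,D);save("pics/w1.png",im)
Z=W[...,2];m=(d>0)&(Z>122)&(Z<140)&(abs(W[...,0]-399)<40)&(abs(W[...,1]+217)<40)
p=W[m];print(len(p));r=cv2.minAreaRect(p[:,:2].astype(np.float32));print(r,p.min(0),p.max(0))
for z0 in(100,110,120,126,130):
    q=W[(d>0)&(abs(Z-z0)<3)&(abs(W[...,0]-399)<40)&(abs(W[...,1]+217)<40)]
    if len(q): 
        a=q[q[:,1]>-217];b=q[q[:,1]<=-217];print(z0,len(a),len(b),a.mean(0).round(1),b.mean(0).round(1))
m=(d>0)&(Z>8)&(Z<16)&(W[...,1]>-420)&(W[...,1]<-150)&(W[...,0]>330)&(W[...,0]<480);r=cv2.minAreaRect(W[m][:,:2].astype(np.float32));print(r)
```

```text
[ 398.73255662 -213.70100801  404.45401369] [-6.92614414e-02  9.97598423e-01  3.56961190e-04 -3.33844674e-04] 0.803504135743354 [-0.5   0.08  1.99  0.    1.08 -2.2 ]
253
((397.4825439453125, -216.46853637695312), (18.154451370239258, 36.8760986328125), 7.222323894500732) [ 386.53163461 -235.55209123  122.24278512] [ 408.48146764 -197.14524977  131.59553786]
100 174 135 [ 396.6 -211.8   99.9] [ 397.3 -221.3   99.4]
110 27 42 [ 393.8 -204.4  110. ] [ 398.2 -227.9  110. ]
120 39 46 [ 393.9 -202.7  120.1] [ 398.3 -230.1  119.9]
126 38 83 [ 394.7 -201.3  126.2] [ 399.3 -232.4  126.9]
130 87 93 [ 395.2 -199.8  130. ] [ 399.8 -233.   128.9]
((406.70135498046875, -274.2398986816406), (75.15174865722656, 174.43740844726562), 7.580531120300293)
```

View pics/w1.png

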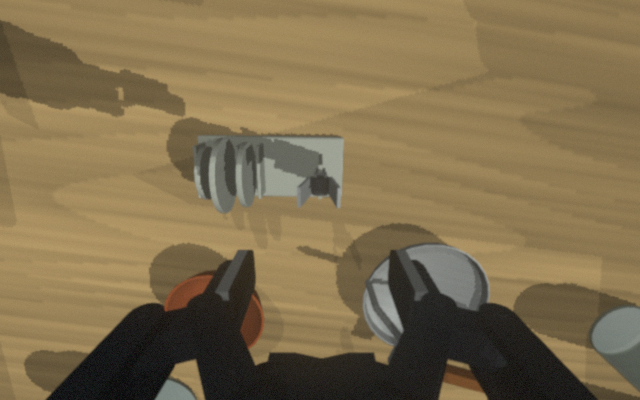

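The wrist view shows the lifter on the fin at about (320,185), with both levers clear and the lids to the left. It measures 18×37 mm at (397.5,-216.5), which matches the given size. I'll descend in two stages.

Emit:
move_arm(plan=[[0.002,-0.0033,0.05,0],[0.002,-0.0033,0.1,0],[0.002,-0.0033,0.13,0],[0.002,-0.0033,0.15,0],[0.002,-0.0033,0.16,0],[0.002,-0.0033,0.167,0],[0.002,-0.0033,0.167,0],[0.002,-0.0033,0.167,0]])

```text
clock: 2.95
ee_pos: [398.2, -217.5, 271.8]
eef_rot: [-0.069, 0.998, -0.0, 0.0]
ft_force: [-0.0, 0.4, 0.9]
opening: 0.805
finger_force: 0.0
```

Emit:
move_arm(plan=[[0,0,0,0],[0,0,0,0],[0,0,0,0],[0,0,0,0],[0,0,0,0],[0,0,0,0],[0,0,0,0],[0,0,0,0]], hand=-1)

```text
clock: 3.75
ee_pos: [397.8, -217.6, 270.9]
eef_rot: [-0.069, 0.998, 0.0, -0.0]
ft_force: [0.3, 0.3, -0.1]
opening: 0.241
finger_force: 62.9
```

Squeezed to the stop, about 21 mm. Now I'll lift, gently at first.

Emit:
move_arm(plan=[[0,0,-0.01,0],[0,0,-0.03,0],[0,0,-0.05,0],[0,0,-0.09,0],[0,0,-0.14,0],[0,0,-0.18,0],[0,0,-0.2,0],[0,0,-0.2,0]])

```text
clock: 4.55
ee_pos: [398.3, -217.9, 433.9]
eef_rot: [-0.069, 0.998, -0.001, 0.002]
ft_force: [0.5, 0.4, -1.6]
opening: 0.235
finger_force: 62.9
```

Run:
```python
from h import *
s=read_state();print(s["ee_pos"],s["eef_rot"],s["opening"])
im,d,M,K,D=cam("wrist");save("pics/w2.png",im)
im,d,M,K,D=cam("scene");W=world(d,M,K,D)
W0=np.load("scene0.npz")["W"]
Z=W[...,2]
m=(d>0)&(abs(W[...,0]-398)<25)&(abs(W[...,1]+217)<30)&(Z>190)&(Z<250);p=W[m];print(len(p),p.min(0),p.max(0))
m=(d>0)&(abs(W[...,0]-398)<25)&(abs(W[...,1]+217)<30)&(Z<130)&(Z>60);p=W[m];print(len(p),p.max(0) if len(p) else 0)
save("pics/s2.png",cv2.resize(im[80:330,110:370],None,fx=2.2,fy=2.2))
```

```text
[ 398.33813634 -217.87120105  433.90120995] [-0.06884892  0.99762386 -0.00139129  0.00212631] 0.23546435668173318
72 [ 393.648763   -229.49373958  219.24828829] [ 410.87588711 -205.86036279  249.56238671]
46 [ 419.89818917 -209.1825784    82.19473578]
```

View pics/s2.png

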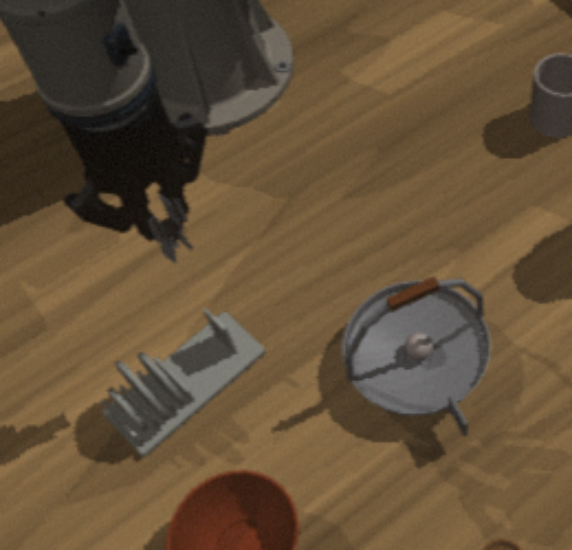

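The lifter came off cleanly and is held squarely, and the fin is bare. Next I'll move near the ear, stopping a little short so the wrist camera can see it.

Emit:
move_arm(plan=[[-0.02,0.01,0,0.005],[-0.06,0.03,0,0.015],[-0.11,0.054,0,0.025],[-0.16,0.079,0,0.035],[-0.21,0.103,0,0.045],[-0.26,0.128,0,0.05],[-0.29,0.142,0,0.055],[-0.3,0.148,0,0.055],[-0.3,0.148,0,0.055],[-0.3,0.148,0,0.055]])

```text
clock: 5.65
ee_pos: [618.4, -67.8, 430.0]
eef_rot: [0.103, 0.995, -0.0, -0.001]
ft_force: [-0.9, -0.4, -0.1]
opening: 0.24
finger_force: 62.8
```

Run:
```python
from h import *
s=read_state();print(s["ee_pos"],s["eef_rot"],s["opening"])
im,d,M,K,D=cam("wrist");W=world(d,M,K,D);save("pics/w3.png",im)
Z=W[...,2]
def ear(W,d,t):
    Z=W[...,2]
    m=(d>0)&(Z>52)&(Z<70)&(W[...,0]>622)&(W[...,0]<690)&(abs(W[...,1]+73)<30)
    p=W[m]
    if len(p): print(t,len(p),p.mean(0).round(1),p.min(0).round(1),p.max(0).round(1),cv2.minAreaRect(p[p[:,2]>57][:,:2].astype(np.float32)))
    # dish floor/rim circle and arch wood
    m=(d>0)&(Z>145)&(Z<170)&(abs(W[...,0]-552)<40)&(abs(W[...,1]+53)<60);p=W[m]
    if len(p): print(t,"arch",len(p),p.mean(0).round(1),cv2.minAreaRect(p[:,:2].astype(np.float32)))
ear(W,d,"wrist")
for n in("top","scene"):
    z=np.load(n+"0.npz");ear(z["W"],z["d"],n)
```

```text
[618.36337354 -67.82694818 429.9682007 ] [ 1.03442110e-01  9.94634701e-01 -1.86952038e-04 -1.22706779e-03] 0.23980021539142937
wrist 96 [646.6 -72.9  60.9] [630.6 -77.9  53.5] [665.2 -68.3  62.8] ((647.996337890625, -73.65234375), (3.4967849254608154, 35.26392364501953), 78.25897216796875)
wrist arch 1576 [551.1 -53.5 158.2] ((551.241943359375, -53.364070892333984), (90.59713745117188, 11.802382469177246), 78.14788818359375)
top 22 [647.5 -73.2  61. ] [630.6 -76.5  52.2] [666.4 -70.3  64.4] ((648.9969482421875, -73.53485107421875), (3.480578899383545, 35.1367301940918), 79.55880737304688)
top arch 177 [551.2 -52.8 158.8] ((551.92578125, -52.7359733581543), (92.0389404296875, 12.488489151000977), 77.45662689208984)
scene 43 [650.5 -72.7  61.9] [632.1 -77.6  52.5] [667.8 -68.5  67.2] ((650.185546875, -71.88697052001953), (4.683355331420898, 36.182682037353516), 76.03605651855469)
scene arch 232 [554.3 -54.7 159.2] ((553.5537719726562, -51.61165237426758), (98.43498229980469, 13.218472480773926), 78.17811584472656)
```

View pics/w3.png

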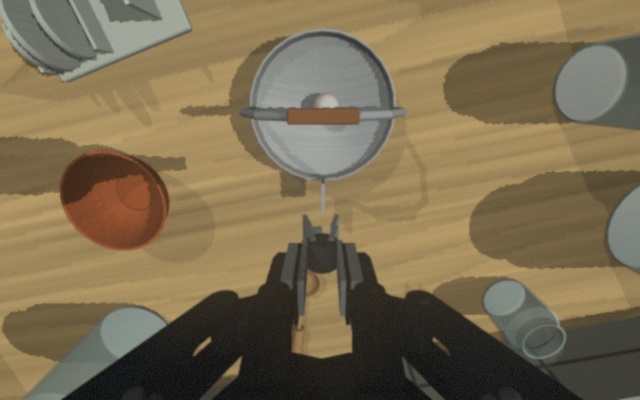

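The ear is at (648,-73.6) with the dish at yaw -11.8°. All three cameras agree, and the lifter jaws at (320,225) are in line with it. Next I'll move over the ear and down to about 10 mm above its edge.

Emit:
move_arm(plan=[[-0.015,0.0005,0,0],[-0.03,0.0005,0.01,0],[-0.0377,0.0005,0.05,0],[-0.0377,0.0005,0.1,0],[-0.0377,0.0005,0.14,0],[-0.0377,0.0005,0.165,0],[-0.0377,0.0005,0.178,0],[-0.0377,0.0005,0.181,0],[-0.0377,0.0005,0.181,0],[-0.0377,0.0005,0.181,0]])

```text
clock: 6.7
ee_pos: [649.6, -73.3, 287.6]
eef_rot: [0.104, 0.995, -0.0, 0.001]
ft_force: [0.7, 0.2, -1.1]
opening: 0.241
finger_force: 62.8
```

Run:
```python
from h import *
s=read_state();print(s["ee_pos"],s["eef_rot"],s["opening"],s["ft_force"])
im,d,M,K,D=cam("wrist");save("pics/w4.png",cv2.resize(im[130:330,200:440],None,fx=2.5,fy=2.5))
```

```text
[649.58465602 -73.34133881 287.59864891] [ 1.03726868e-01  9.94605234e-01 -8.63974777e-06  1.07984986e-03] 0.24083139865080275 [ 0.667703    0.22958477 -1.13295208]
```

View pics/w4.png

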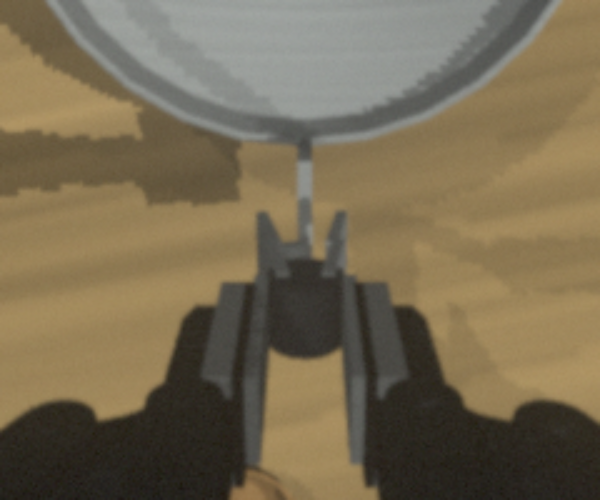

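The open jaws straddle the ear symmetrically (ear at x≈303, jaws at 262 and 342 in the crop). Lowering.

Emit:
move_arm(plan=[[0.0015,0,0.006,0],[0.0015,0,0.012,0],[0.0015,0,0.018,0],[0.0015,0,0.024,0],[0.0015,0,0.029,0],[0.0015,0,0.033,0],[0.0015,0,0.034,0],[0.0015,0,0.034,0],[0.0015,0,0.034,0]])

```text
clock: 7.65
ee_pos: [648.0, -73.0, 259.6]
eef_rot: [0.104, 0.995, -0.0, 0.0]
ft_force: [0.8, 0.7, 4.8]
opening: 0.236
finger_force: 63.4
```

Emit:
move_arm(plan=[[0,0,0.0006,0],[0,0,0.0012,0],[0,0,0.0018,0],[0,0,0.0018,0]])

```text
clock: 8.05
ee_pos: [648.6, -73.1, 258.7]
eef_rot: [0.104, 0.995, -0.0, 0.002]
ft_force: [2.1, -0.4, 6.0]
opening: 0.243
finger_force: 63.7
```

Emit:
move_arm(plan=[[0,0,0.001,0],[0,0,0.002,0],[0,0,0.003,0],[0,0,0.003,0],[0,0,0.003,0]])

```text
clock: 8.55
ee_pos: [649.5, -73.2, 257.2]
eef_rot: [0.104, 0.995, -0.0, 0.003]
ft_force: [4.2, -1.8, 10.0]
opening: 0.243
finger_force: 64.0
```

A 10 N push could tip the dish, since the ear overhangs the foot. I'll back off to light contact and then release.

Emit:
move_arm(plan=[[0,0,-0.001,0],[0,0,-0.002,0],[0,0,-0.003,0],[0,0,-0.0035,0],[0,0,-0.0035,0],[0,0,-0.0035,0]])

```text
clock: 9.15
ee_pos: [648.4, -73.0, 258.9]
eef_rot: [0.104, 0.995, -0.0, 0.001]
ft_force: [1.5, -0.4, 5.1]
opening: 0.236
finger_force: 63.6
```

Run:
```python
from h import *
s=read_state();print(s["ee_pos"],s["opening"],s["ft_force"],s["moment"])
for n in("top","scene"):
    im,d,M,K,D=cam(n);W=world(d,M,K,D);W0=np.load(n+"0.npz")["W"]
    Z=W[...,2]
    for W_ in(W0,W):
        Z=W_[...,2];m=(Z>36)&(Z<46)&(np.hypot(W_[...,0]-551,W_[...,1]+53)<90);p=W_[m];A=np.c_[p[:,:2]-[551,-53],np.ones(len(p))];print(n,np.linalg.lstsq(A,p[:,2],rcond=None)[0].round(4))
        m=(np.hypot(W_[...,0]-551,W_[...,1]+53)<50)&(Z>26)&(Z<52);p=W_[m];print("ball",len(p),p.mean(0).round(1),p.max(0).round(1))
```

```text
[648.43422322 -73.04018867 258.94716525] 0.23568704536548143 [ 1.45068224 -0.3773794   5.05981534] [-0.09405384 -0.41705119  0.01851956]
top [-2.20000e-03  8.00000e-04  3.97839e+01]
ball 103 [547.9 -48.6  37.5] [562.6 -35.   44.6]
top [-3.84000e-02 -4.06000e-02  4.42449e+01]<stdin>:8: RuntimeWarning: Mean of empty slice.
  ret = um.true_divide(
Traceback (most recent call last):
ValueError: zero-size array to reduction operation maximum which has no identity
```

Emit:
move_arm(plan=[[0,0,-0.0006,0],[0,0,-0.0012,0],[0,0,-0.0012,0],[0,0,-0.0012,0]])

```text
clock: 9.6
ee_pos: [648.1, -72.9, 259.4]
eef_rot: [0.104, 0.995, -0.0, 0.001]
ft_force: [2.0, -1.3, 5.4]
opening: 0.24
finger_force: 63.6
```

Emit:
move_arm(plan=[[0,0,-0.0008,0],[0,0,-0.0016,0],[0,0,-0.0016,0],[0,0,-0.0016,0]])

```text
clock: 10.0
ee_pos: [647.6, -72.9, 260.1]
eef_rot: [0.104, 0.995, 0.0, -0.0]
ft_force: [0.1, -0.0, 3.6]
opening: 0.244
finger_force: 63.3
```

Light contact is below the tipping threshold, so the dish is flat and the lifter is seated. Releasing.

Emit:
move_arm(plan=[[0,0,0,0],[0,0,0,0],[0,0,0,0],[0,0,0,0],[0,0,0,0],[0,0,0,0]], hand=0.6)

```text
clock: 10.6
ee_pos: [647.7, -72.9, 260.3]
eef_rot: [0.104, 0.995, 0.0, -0.0]
ft_force: [0.2, 1.0, 0.1]
opening: 0.801
finger_force: 0.0
```

Emit:
move_arm(plan=[[0,0,-0.01,0],[0,0,-0.04,0],[0,0,-0.08,0],[0.03,0,-0.13,0],[0.06,0,-0.17,0],[0.08,0,-0.2,0],[0.08,0,-0.21,0],[0.08,0,-0.21,0],[0.08,0,-0.21,0]])

```text
clock: 11.5
ee_pos: [585.5, -59.8, 427.6]
eef_rot: [0.104, 0.995, -0.0, -0.0]
ft_force: [-0.1, 0.6, -0.2]
opening: 0.798
finger_force: 0.0
```

```bash
cat > m.py <<'E'
from h import *
def an(W,d,t):
    X,Y,Z=W[...,0],W[...,1],W[...,2]
    g=(d>0)
    near=g&(np.hypot(X-648,Y+73)<35)
    for lo,hi in((75,95),(95,110),(110,130)):
        p=W[near&(Z>lo)&(Z<hi)]
        if len(p)>3:print(t,"lifter",lo,hi,len(p),p.mean(0).round(1),"ztop",p[:,2].max().round(1),cv2.minAreaRect(p[:,:2].astype(np.float32)))
    p=W[g&(Z>150)&(Z<172)&(np.hypot(X-551,Y+53)<60)]
    if len(p)>20: print(t,"arch",p.mean(0).round(1),cv2.minAreaRect(p[:,:2].astype(np.float32)))
    p=W[g&(np.hypot(X-551,Y+53)<60)&(Z>28)&(Z<52)]
    if len(p)>3: print(t,"ball",len(p),p.mean(0).round(1),p.max(0).round(1),p.min(0).round(1))
E
python3 - <<'E'
from m import *
s=read_state();print(s["ee_pos"],s["eef_rot"],s["opening"],s["ft_force"])
for n in("wrist","scene"):
    im,d,M,K,D=cam(n);an(world(d,M,K,D),d,n)
    if n=="wrist":save("pics/w5.png",im)
    else: save("pics/s5.png",cv2.resize(im[100:330,180:400],None,fx=2.5,fy=2.5))
E
```

```text
[585.50593781 -59.83223244 427.60401184] [ 1.03680738e-01  9.94610618e-01 -2.86651735e-05 -1.49736066e-04] 0.7983610300909723 [-0.1005615   0.62510868 -0.17890198]
wrist lifter 75 95 361 [644.4 -73.4  88. ] ztop 95.0 ((646.3422241210938, -73.44645690917969), (26.14451026916504, 18.712139129638672), 80.81836700439453)
wrist lifter 95 110 138 [644.5 -75.1 102.5] ztop 109.7 ((646.5972900390625, -73.73986053466797), (31.352336883544922, 18.971561431884766), 79.2198715209961)
wrist lifter 110 130 188 [645.5 -74.  117.6] ztop 121.9 ((646.33447265625, -74.38916015625), (35.945716857910156, 18.21800422668457), 78.3251953125)
wrist arch [550.5 -53.5 159.4] ((551.1170043945312, -54.09123611450195), (74.793212890625, 11.74060344696045), 78.29098510742188)
wrist ball 229 [560.1 -50.6  35.1] [569.5 -36.6  41.6] [552.6 -66.3  28. ]
scene lifter 75 95 72 [649.9 -71.7  90.1] ztop 95.0 ((648.1239013671875, -71.45185852050781), (23.601526260375977, 18.216045379638672), 77.53398895263672)
scene lifter 95 110 34 [651.2 -68.2 100. ] ztop 108.2 ((649.4893798828125, -74.20645904541016), (29.423669815063477, 18.384572982788086), 87.39680480957031)
scene lifter 110 130 49 [650.  -67.6 119.6] ztop 127.6 ((648.527099609375, -73.0858154296875), (36.755531311035156, 18.658233642578125), 77.31318664550781)
scene arch [554.5 -54.1 160.6] ((552.3799438476562, -52.216461181640625), (82.59049987792969, 14.54452896118164), 77.1498794555664)
scene ball 137 [569.  -53.2  37.4] [586.    4.8  46.9] [ 494.  -109.1   28. ]
```

View pics/w5.png

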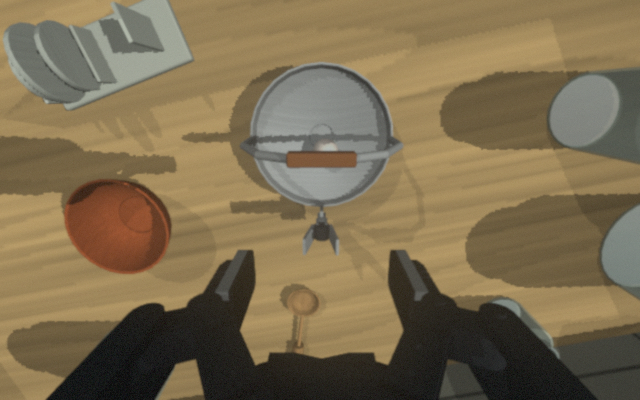

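View pics/s5.png

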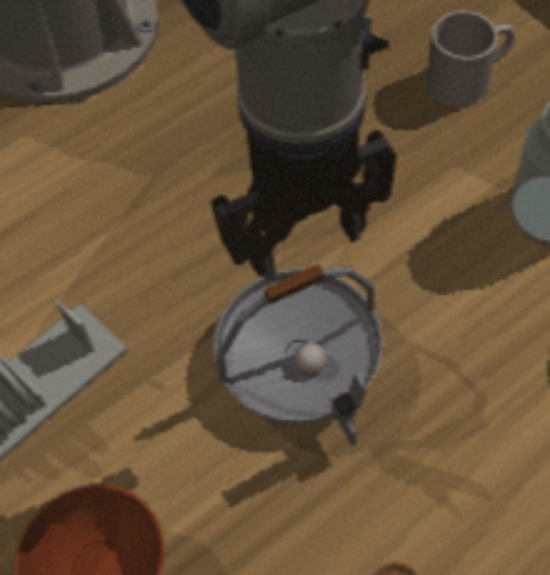

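The lifter is on the ear and straight, but its lever tops read 2–3 mm higher than they should for full seating. The ball also sits about 10 mm toward the ear. I'll check both more closely.

Run:
```python
from m import *
im,d,M,K,D=cam("wrist");W=world(d,M,K,D);X,Y,Z=W[...,0],W[...,1],W[...,2];r=np.hypot(X-551,Y+53)
g=d>0
p=W[g&(Z>110)&(Z<130)&(np.hypot(X-648,Y+73)<35)];print("lever top sorted",np.sort(p[:,2])[-15:].round(1))
# x spread of levers vs height along dish x
ex=np.array([np.cos(-.206),np.sin(-.206)])
for lo in range(64,124,6):
    p=W[g&(Z>lo)&(Z<lo+6)&(np.hypot(X-648,Y+73)<35)]
    if len(p)>3:
        q=(p[:,:2]-[551.2,-53.4])@np.c_[ex,[-ex[1],ex[0]]];print(lo,len(p),q.min(0).round(1),q.max(0).round(1))
p=W[g&(Z>37)&(Z<44)&(r>78)&(r<88)];A=np.c_[p[:,:2]-[551,-53],np.ones(len(p))];print("rim plane",np.linalg.lstsq(A,p[:,2],rcond=None)[0].round(4))
c=im.astype(int);b=g&(r<50)&(Z>24)&(Z<60)
pt=W[b];A=np.c_[2*pt,np.ones(len(pt))]
s=np.linalg.lstsq(A,(pt**2).sum(1),rcond=None)[0];print("ball sphere",s[:3].round(1),np.sqrt(s[3]+(s[:3]**2).sum()).round(1),len(pt))
p=W[g&(Z>110)&(Z<140)&(r<10)]
```

```text
lever top sorted [120.9 120.9 121.  121.  121.  121.2 121.2 121.2 121.2 121.2 121.4 121.6
 121.8 121.8 122. ]
64 32 [87.8 -6.5] [91.7  6.4]
70 17 [87.7 -6.4] [90.2  6.3]
76 27 [88.  -7.4] [89.9  7.3]
82 101 [ 88.1 -11.8] [106.7  10.6]
88 222 [ 88.2 -13.6] [106.2  12.4]
94 41 [ 88.4 -13.6] [105.9  13.4]
100 60 [ 87.9 -16.3] [106.6  14.2]
106 61 [ 88.3 -17.1] [107.2  15. ]
112 60 [ 88.2 -18. ] [105.9  15.9]
118 107 [ 88.  -19.1] [107.4  16.8]
rim plane [-2.00000e-04 -2.00000e-04  3.88401e+01]
ball sphere [568.1 -52.   25.9] 15.2 250
```

Run:
```python
from m import *
def prof(W,d,c,yaw,t):
    e=np.array([np.cos(yaw),np.sin(yaw)]);B=np.c_[e,[-e[1],e[0]]]
    q=(W[...,:2]-c)@B;Z=W[...,2]
    m=(d>0)&(abs(q[...,0])<12)&(abs(q[...,1])<6)&(Z>70)
    z=np.sort(Z[m]);print(t,"body",len(z),"pct50/80/90/95",np.percentile(z,[50,80,90,95]).round(1) if len(z) else 0)
    m=(d>0)&(abs(q[...,0])<12)&(abs(abs(q[...,1])-17)<5)&(Z>70)
    z=np.sort(Z[m]);print(t,"lever",len(z),"pct 80/90/95/100",np.percentile(z,[80,90,95,100]).round(1) if len(z) else 0)
im,d,M,K,D=cam("scene");W=world(d,M,K,D)
z=np.load("scene0.npz");prof(z["W"],z["d"],[399,-215.5],.135,"scene fin")
prof(W,d,[649.5,-72.5],-.206,"scene ear")
im,d,M,K,D=cam("top");Wt=world(d,M,K,D)
z=np.load("top0.npz");prof(z["W"],z["d"],[398.5,-216.5],.135,"top fin")
prof(Wt,d,[648,-73],-.206,"top ear")
imw,dw,M,K,D=cam("wrist");Ww=world(dw,M,K,D);prof(Ww,dw,[647,-73.6],-.206,"wrist ear")
X,Y,Z=[Ww[...,i] for i in range(3)]
p=Z[(dw>0)&(abs(X-397)<25)&(abs(Y+217)<12)&(Z>50)];print("wrist fin",len(p),np.percentile(p,[80,90,95,100]) if len(p) else 0)
for n,W_ in(("scene",W),("wrist",Ww)):
    X,Y,Z=[W_[...,i] for i in range(3)]
    pt=W_[(np.hypot(X-555,Y+53)<45)&(Z>30)&(Z<50)];top=pt[pt[:,2]>np.percentile(pt[:,2],90)];print(n,"ball",len(pt),pt.mean(0).round(1),"top",top.mean(0).round(1))
```

```text
scene fin body 67 pct50/80/90/95 [100.  102.6 103.6 104.2]
scene fin lever 63 pct 80/90/95/100 [131.6 133.  133.3 135.8]
scene ear body 56 pct50/80/90/95 [92.7 94.5 95.4 96.5]
scene ear lever 55 pct 80/90/95/100 [123.3 123.9 124.8 125.8]
top fin body 35 pct50/80/90/95 [101.  102.7 103.4 104.4]
top fin lever 54 pct 80/90/95/100 [131.4 131.9 132.8 136.3]
top ear body 3 pct50/80/90/95 [74.5 78.4 79.7 80.3]
top ear lever 0 pct 80/90/95/100 0
wrist ear body 203 pct50/80/90/95 [90.  91.  91.5 91.8]
wrist ear lever 281 pct 80/90/95/100 [120.1 120.8 121.1 122. ]
wrist fin 670 [73.66851116 74.28193009 74.85702634 76.27461426]
scene ball 123 [572.6 -52.4  38.5] top [571.2 -50.5  44.6]
wrist ball 216 [560.4 -50.5  35.9] top [563.6 -51.   40.4]
```

The dish is level. The lifter was dragged up about 3 mm when the opening pads swung back. I'll re-grip it, seat it, and release while sinking slightly to cancel that swing.

Emit:
move_arm(plan=[[-0.02,0,0.01,0],[-0.05,0,0.03,0],[-0.075,0,0.07,0],[-0.08,0,0.12,0],[-0.08,0,0.16,0],[-0.08,0,0.19,0],[-0.08,0,0.205,0],[-0.08,0,0.209,0],[-0.08,0,0.209,0]])

```text
clock: 12.7
ee_pos: [648.1, -72.9, 261.4]
eef_rot: [0.104, 0.995, 0.0, 0.0]
ft_force: [-0.4, 0.4, 0.2]
opening: 0.796
finger_force: 0.0
```

Emit:
move_arm(plan=[[0,0,0,0],[0,0,0,0],[0,0,0,0],[0,0,0,0],[0,0,0,0],[0,0,0,0],[0,0,0,0]], hand=-1)

```text
clock: 13.4
ee_pos: [648.3, -73.0, 261.8]
eef_rot: [0.104, 0.995, -0.0, 0.001]
ft_force: [1.8, -0.5, 4.0]
opening: 0.236
finger_force: 61.7
```

Emit:
move_arm(plan=[[0,0,0.003,0],[0,0,0.0045,0],[0,0,0.0045,0],[0,0,0.0045,0],[0,0,0.0045,0]], hand=0.6)

```text
clock: 13.9
ee_pos: [647.6, -72.9, 257.2]
eef_rot: [0.104, 0.995, 0.0, -0.0]
ft_force: [0.4, -0.2, 0.8]
opening: 0.802
finger_force: 0.0
```

Emit:
move_arm(plan=[[0,0,-0.01,0],[0,0,-0.04,0],[0,0,-0.08,0],[0.03,0,-0.13,0],[0.06,0,-0.17,0],[0.08,0,-0.2,0],[0.08,0,-0.21,0],[0.08,0,-0.21,0],[0.08,0,-0.21,0]])

```text
clock: 14.8
ee_pos: [585.5, -59.8, 424.8]
eef_rot: [0.104, 0.995, -0.0, -0.0]
ft_force: [0.1, -0.1, 0.2]
opening: 0.802
finger_force: 0.0
```

```bash
cat >> m.py <<'E'
def prof(W,d,c,yaw,t):
    e=np.array([np.cos(yaw),np.sin(yaw)]);B=np.c_[e,[-e[1],e[0]]]
    q=(W[...,:2]-c)@B;Z=W[...,2]
    for nm,mm in(("body",abs(q[...,1])<6),("lever",abs(abs(q[...,1])-17)<5)):
        z=Z[(d>0)&(abs(q[...,0])<12)&mm&(Z>70)]
        if len(z): print(t,nm,len(z),np.percentile(z,[50,80,90,95,100]).round(1))
E
python3 - <<'E'
from m import *
s=read_state();print(s["ee_pos"],s["eef_rot"])
for n,c in(("scene",[649.5,-72.5]),("wrist",[647,-73.6])):
    im,d,M,K,D=cam(n);W=world(d,M,K,D);prof(W,d,c,-.206,n)
    X,Y,Z=[W[...,i] for i in range(3)]
    pt=W[(np.hypot(X-555,Y+53)<45)&(Z>30)&(Z<50)];top=pt[pt[:,2]>np.percentile(pt[:,2],90)];print(n,"ball",len(pt),pt.mean(0).round(1),"top",top.mean(0).round(1))
z=np.load("scene0.npz");W=z["W"];X,Y,Z=[W[...,i] for i in range(3)]
pt=W[(np.hypot(X-555,Y+53)<45)&(Z>30)&(Z<50)];top=pt[pt[:,2]>np.percentile(pt[:,2],90)];print("scene0 ball",len(pt),pt.mean(0).round(1),"top",top.mean(0).round(1))
E
```

```text
[585.47148003 -59.84069765 424.78718218] [ 1.03703289e-01  9.94608261e-01 -2.28156592e-05 -1.83708652e-04]
scene body 54 [89.1 90.9 91.6 92.4 93.5]
scene lever 62 [115.2 119.3 120.3 121.4 122.1]
scene ball 118 [574.9 -53.5  39.1] top [572.4 -53.   45.2]
wrist body 207 [86.5 87.6 87.9 88.2 88.7]
wrist lever 297 [111.5 116.3 117.  117.4 118.4]
wrist ball 194 [561.8 -51.   35.6] top [564.6 -50.4  39.8]
scene0 ball 111 [554.  -49.   38.8] top [552.3 -48.8  45.3]
```

The lifter is now fully seated: lever tops at about 118–119 and a 12–13 mm drop from the fin. The tipping moved the ball about 20 mm toward the ear, so I'll check whether it is creeping back.

```bash
cat >> m.py <<'E'
from scipy.optimize import least_squares
def ball(W,d):
    X,Y,Z=[W[...,i] for i in range(3)]
    p=W[(d>0)&(np.hypot(X-560,Y+53)<50)&(Z>31)&(Z<50)]
    c0=np.array([*np.median(p[:,:2],0),30])
    r=least_squares(lambda c:np.linalg.norm(p-c,axis=1)-16,c0,loss="soft_l1");return r.x.round(1),len(p)
E
python3 - <<'E'
from m import *
z=np.load("scene0.npz");print("0",ball(z["W"],z["d"]))
z=np.load("top0.npz");print("top0",ball(z["W"],z["d"]))
for k in range(12):
    im,d,M,K,D=cam("scene")
    if k%2==0: print(read_state()["clock"],ball(world(d,M,K,D),d))
im,d,M,K,D=cam("wrist");W=world(d,M,K,D);print("w",ball(W,d))
Z=W[...,2];r=np.hypot(W[...,0]-551,W[...,1]+53)
for a in range(0,80,10):
    m=(r>=a)&(r<a+10)&(Z<35)&(W[...,0]<545);print(a,m.sum(),np.median(Z[m]).round(1) if m.any() else 0,end="; ")
E
```

```text
0 (array([550.7, -46.9,  27.9]), 107)
top0 (array([549.9, -48.7,  26.8]), 94)
14.95 (array([571.8, -50.7,  28.4]), 114)
15.05 (array([571.8, -50.8,  28. ]), 114)
15.15 (array([571.7, -50.8,  27.9]), 115)
15.25 (array([571.8, -51.1,  28.3]), 117)
15.35 (array([571.9, -50.7,  28.1]), 117)
15.45 (array([571.6, -51. ,  28. ]), 114)
w (array([570.7, -52.8,  25.2]), 166)
0 29 9.5; 10 224 12.0; 20 452 14.2; 30 685 16.1; 40 947 18.2; 50 1211 21.0; 60 1528 24.1; 70 1836 27.2;
```

The ball has stuck about 20 mm toward the ear. I'll undo the cause by pressing the opposite rim with closed fingers, tipping the dish slightly the other way while I watch the ball.

Emit:
move_arm(plan=[[0.02,0,0,0],[0.06,0,0,0],[0.11,0,0,0],[0.145,0,0.02,0],[0.15,0,0.07,0],[0.15,0,0.13,0],[0.15,0,0.19,0],[0.15,0,0.225,0],[0.15,0,0.245,0],[0.15,0,0.245,0]], hand=-1)

```text
clock: 16.55
ee_pos: [466.8, -34.9, 227.6]
eef_rot: [0.104, 0.995, -0.0, -0.002]
ft_force: [-0.4, 0.1, 0.6]
opening: 0.0
finger_force: 0.0
```

```bash
cat > b.py <<'E'
from m import *
s=read_state();im,d,M,K,D=cam("scene");print(s["ee_pos"].round(1),s["ft_force"].round(1),ball(world(d,M,K,D),d))
E
python3 b.py
```

```text
[466.8 -34.9 227.6] [-0.4  0.1  0.6] (array([571.4, -51.4,  28.4]), 113)
```

Emit:
move_arm(plan=[[0,0,0.006,0],[0,0,0.012,0],[0,0,0.016,0],[0,0,0.018,0],[0,0,0.018,0]])

```text
clock: 17.1
ee_pos: [467.7, -35.0, 215.1]
eef_rot: [0.104, 0.995, -0.0, 0.0]
ft_force: [0.2, 0.4, 0.3]
opening: -0.001
finger_force: 0.0
```

```bash
python3 b.py
```

```text
[467.7 -35.  215.1] [0.2 0.4 0.3] (array([571.4, -51.2,  27.9]), 114)
```

Emit:
move_arm(plan=[[0,0,0.001,0],[0,0,0.002,0],[0,0,0.003,0],[0,0,0.003,0]])

```text
clock: 17.55
ee_pos: [467.8, -35.0, 213.1]
eef_rot: [0.104, 0.995, 0.0, 0.0]
ft_force: [-3.9, 0.7, 11.7]
opening: -0.002
finger_force: 5.7
```

```bash
python3 b.py
```

```text
[467.8 -35.  213.1] [-3.9  0.7 11.7] (array([571.8, -50.8,  28.2]), 111)
```

Emit:
move_arm(plan=[[0,0,0.0006,0],[0,0,0.0012,0],[0,0,0.0012,0]])

```text
clock: 17.9
ee_pos: [467.2, -34.9, 212.3]
eef_rot: [0.104, 0.995, 0.0, -0.001]
ft_force: [-4.9, 1.4, 16.7]
opening: 0.003
finger_force: 8.2
```

```bash
python3 b.py
```

```text
[467.2 -34.9 212.3] [-4.9  1.4 16.7] (array([570.7, -50.7,  29.9]), 121)
```

Emit:
move_arm(plan=[[0,0,0.0006,0],[0,0,0.0012,0],[0,0,0.0012,0]])

```text
clock: 18.25
ee_pos: [466.6, -34.8, 211.3]
eef_rot: [0.104, 0.995, 0.0, -0.002]
ft_force: [-8.4, 2.8, 19.9]
opening: 0.002
finger_force: 10.0
```

```bash
python3 b.py
```

```text
[466.6 -34.8 211.3] [-8.4  2.8 19.9] (array([567.2, -49.8,  31.7]), 130)
```

```bash
for i in 1 2 3; do python3 b.py; done
python3 - <<'E'
from m import *
im,d,M,K,D=cam("scene");W=world(d,M,K,D);an(W,d,"scene");prof(W,d,[649.5,-72.5],-.206,"scene")
E
```

```text
[466.6 -34.8 211.3] [-8.5  1.7 20.2] (array([565.5, -49.7,  31.1]), 135)
[466.6 -34.7 211.3] [-9.   2.4 19.9] (array([563.3, -49.1,  31.1]), 129)
[466.6 -34.8 211.3] [-9.1  2.1 20. ] (array([560.1, -49.1,  30.8]), 130)
scene lifter 75 95 43 [648.9 -70.6  87.6] ztop 95.0 ((650.66748046875, -69.38682556152344), (28.521284103393555, 18.895431518554688), 3.125157117843628)
scene lifter 95 110 67 [644.3 -68.5  99.5] ztop 109.5 ((644.0773315429688, -71.40769958496094), (26.84531593322754, 18.4355411529541), 86.42399597167969)
scene lifter 110 130 54 [643.6 -65.5 121.9] ztop 129.0 ((641.8408203125, -71.12106323242188), (36.84959411621094, 19.341310501098633), 81.3276596069336)
scene arch [545.4 -52.6 162.5] ((527.0918579101562, -50.830081939697266), (94.45537567138672, 56.59934997558594), 85.97106170654297)
scene ball 300 [572.6 -57.2  34.3] [610.7   6.9  48.7] [ 495.7 -112.6   28. ]
scene body 60 [ 91.6  98.4  99.   99.8 101.8]
scene lever 45 [121.6 127.1 128.  128.4 129. ]
```

Emit:
move_arm(plan=[[0,0,-0.012,0],[0,0,-0.025,0],[0,0,-0.025,0]])

```text
clock: 18.8
ee_pos: [468.5, -35.1, 232.2]
eef_rot: [0.104, 0.995, 0.0, 0.001]
ft_force: [0.3, -0.2, 0.4]
opening: 0.003
finger_force: 0.0
```

```bash
for i in 1 2 3 4; do python3 b.py; done
```

```text
[468.5 -35.1 232.2] [ 0.3 -0.2  0.4] (array([541.3, -44.7,  28.2]), 112)
[468.3 -35.  231.6] [-1.1  1.   0.2] (array([541.3, -44.7,  28.1]), 109)
[468.  -35.  231.2] [-0.5  1.6 -0.3] (array([541.7, -44.6,  28.4]), 111)
[467.8 -35.  230.8] [-1.  -0.5  0.3] (array([541.2, -45.1,  28.1]), 110)
```

Emit:
move_arm(plan=[[0,0,-0.04,0],[0,0,-0.1,0],[0,0,-0.16,0],[0,0,-0.21,0],[0,0,-0.24,0],[0,0,-0.245,0],[0,0,-0.245,0]], hand=1)

```text
clock: 19.7
ee_pos: [467.7, -35.0, 426.7]
eef_rot: [0.104, 0.995, 0.0, 0.0]
ft_force: [0.3, -0.3, -0.1]
opening: 0.997
finger_force: 0.0
```

Run:
```python
from m import *
s=read_state();print(s["ee_pos"],s["eef_rot"])
for n,c in(("scene",[649.5,-72.5]),("wrist",[647,-73.6])):
    im,d,M,K,D=cam(n);W=world(d,M,K,D);X,Y,Z=[W[...,i] for i in range(3)]
    print(n,ball(W,d));prof(W,d,c,-.206,n)
    p=W[(d>0)&(Z>150)&(Z<172)&(abs(X-551)<25)&(abs(Y+53)<60)];print("arch",len(p),cv2.minAreaRect(p[:,:2].astype(np.float32)) if len(p) else 0)
    p=W[(d>0)&(Z>57)&(Z<72)&(X>620)&(X<690)&(abs(Y+73)<12)];print("ear",len(p),p.mean(0) if len(p) else 0)
    p=W[(d>0)&(Z>36)&(Z<44)&(abs(np.hypot(X-551,Y+53)-84)<8)];f=least_squares(lambda c:np.hypot(p[:,0]-c[0],p[:,1]-c[1])-83.5,[551,-53],loss="soft_l1");print("rim",f.x,len(p))
z=np.load("scene0.npz");W=z["W"];X,Y,Z=[W[...,i] for i in range(3)]
p=W[(Z>36)&(Z<44)&(abs(np.hypot(X-551,Y+53)-84)<8)];f=least_squares(lambda c:np.hypot(p[:,0]-c[0],p[:,1]-c[1])-83.5,[551,-53],loss="soft_l1");print("rim0",f.x,len(p))
```

```text
[467.68446695 -34.96020522 426.72834641] [1.03665280e-01 9.94612175e-01 2.31354374e-05 3.61584352e-04]
scene (array([541. , -44.8,  28.2]), 111)
scene body 54 [88.5 90.6 91.4 91.7 94.3]
scene lever 61 [115.3 119.4 120.9 122.  122.9]
arch 203 ((554.4703369140625, -53.03135299682617), (85.0873794555664, 12.961705207824707), 77.73887634277344)
ear 28 [659.03026903 -73.9995431   64.39655646]
rim [554.56090659 -52.81551814] 262
wrist (array([540. , -46.4,  25. ]), 381)
wrist body 183 [85.6 87.1 87.4 87.9 88.8]
wrist lever 236 [109.9 115.8 116.7 117.3 118.5]
arch 1161 ((551.144775390625, -54.23836898803711), (76.13237762451172, 12.8353271484375), 80.06810760498047)
ear 81 [637.96953077 -71.31697466  63.72420643]
rim [552.77947644 -53.71792832] 868
rim0 [553.92165781 -52.78734673] 285
```

The lifter is still seated and the dish hasn't moved. The ball rests near the middle, about 1 cm off centre and still. Next I'll go over the arch and turn so the fingers close along the dish's x.

Emit:
move_arm(plan=[[-0.02,0,0,0.0235],[-0.05,-0.001,0,0.047],[-0.08,-0.001,0,0.07],[-0.1,-0.0013,0,0.094],[-0.107,-0.0013,0,0.117],[-0.107,-0.0013,0,0.14],[-0.107,-0.0013,0,0.164],[-0.107,-0.0013,0,0.187],[-0.107,-0.0013,0,0.21],[-0.107,-0.0013,0,0.232]])

```text
clock: 20.8
ee_pos: [550.9, -53.6, 424.5]
eef_rot: [0.742, 0.671, -0.001, -0.001]
ft_force: [0.3, 0.9, -0.3]
opening: 0.997
finger_force: 0.0
```

Emit:
move_arm(plan=[[0,0,0,0.012],[0,0,0,0.018],[0,0,0,0.018],[0,0,0,0.018]])

```text
clock: 21.2
ee_pos: [551.1, -53.6, 425.4]
eef_rot: [0.776, 0.63, -0.001, -0.001]
ft_force: [-0.6, 0.0, -0.7]
opening: 1.0
finger_force: 0.0
```

Run:
```python
from m import *
s=read_state();print(s["ee_pos"],s["eef_rot"],s["joint_pos"].round(2))
im,d,M,K,D=cam("wrist");W=world(d,M,K,D);X,Y,Z=[W[...,i] for i in range(3)]
c=im.astype(int)
m=(d>0)&(Z>150)&(Z<172)&(np.hypot(X-551,Y+53)<40)&(c[...,0]-c[...,2]>30);p=W[m];print(len(p),cv2.minAreaRect(p[:,:2].astype(np.float32)),p[:,2].max(),np.median(p[:,2]));print(ball(W,d))
R_=R.from_quat(s["eef_rot"]).as_matrix();print(R_[:,0],R_[:,1])
```

```text
[551.07697839 -53.62664133 425.36804363] [ 0.77619805  0.63048813 -0.00082423 -0.0007952 ] [-0.1   0.22  1.76 -0.    1.16  0.11]
855 ((551.845458984375, -53.6798095703125), (55.8624267578125, 11.101607322692871), 78.77201080322266) 162.94574715388077 161.11260264456533
(array([540. , -46.9,  25. ]), 349)
[ 2.04968088e-01  9.78768617e-01 -2.76796474e-04] [ 0.978766   -0.20496818 -0.0022738 ]
```

The bar measures 55.9×11 mm at (551.8,-53.7), z top about 162, which matches the given size. Descending and gripping.

Emit:
move_arm(plan=[[0,0.0009,0.03,0],[0,0.0009,0.07,0],[0,0.0009,0.105,0],[0,0.0009,0.13,0],[0,0.0009,0.141,0],[0,0.0009,0.144,0],[0,0.0009,0.144,0],[0,0.0009,0.144,0]])

```text
clock: 22.05
ee_pos: [552.4, -53.8, 312.6]
eef_rot: [0.777, 0.63, 0.001, 0.001]
ft_force: [0.2, -0.1, -0.2]
opening: 1.0
finger_force: 0.0
```

Emit:
move_arm(plan=[[0,0,0,0],[0,0,0,0],[0,0,0,0],[0,0,0,0],[0,0,0,0],[0,0,0,0],[0,0,0,0],[0,0,0,0],[0,0,0,0],[0,0,0,0]], hand=-1)

```text
clock: 23.05
ee_pos: [552.0, -53.8, 311.6]
eef_rot: [0.777, 0.63, 0.0, 0.0]
ft_force: [0.1, -0.3, -0.2]
opening: 0.12
finger_force: 60.0
```

```bash
python3 b.py
```

```text
[552.  -53.8 311.6] [ 0.1 -0.3 -0.2] (array([540. , -44.2,  28.2]), 108)
```

Gripped at 60 N. Lifting 100 mm straight up over 2 s on a smooth profile.

Emit:
move_arm(plan=[[0,0,-0.0002,0],[0,0,-0.0011,0],[0,0,-0.0033,0],[0,0,-0.0072,0],[0,0,-0.0129,0],[0,0,-0.0204,0],[0,0,-0.0294,0],[0,0,-0.0397,0],[0,0,-0.0508,0],[0,0,-0.0625,0]])

```text
clock: 24.1
ee_pos: [552.0, -53.8, 362.5]
eef_rot: [0.777, 0.63, 0.0, 0.0]
ft_force: [-0.9, -0.4, -3.5]
opening: 0.131
finger_force: 59.4
```

Emit:
move_arm(plan=[[0,0,-0.0117,0],[0,0,-0.0228,0],[0,0,-0.0331,0],[0,0,-0.0421,0],[0,0,-0.0496,0],[0,0,-0.0553,0],[0,0,-0.0592,0],[0,0,-0.0614,0],[0,0,-0.0625,0],[0,0,-0.0625,0]])

```text
clock: 25.1
ee_pos: [551.9, -53.8, 411.4]
eef_rot: [0.777, 0.63, -0.0, -0.0]
ft_force: [-0.2, -0.3, -4.2]
opening: 0.126
finger_force: 59.4
```

Run:
```python
from m import *
s=read_state();print(s["ee_pos"],s["opening"],s["ft_force"],s["moment"])
im,d,M,K,D=cam("scene");W=world(d,M,K,D);W2=W-[0,0,100];print(ball(W2,d))
X,Y,Z=[W2[...,i] for i in range(3)]
p=W2[(d>0)&(Z>34)&(Z<48)&(abs(np.hypot(X-554,Y+53)-83)<6)];A=np.c_[p[:,:2]-[554,-53],np.ones(len(p))];print("rim plane",np.linalg.lstsq(A,p[:,2],rcond=None)[0].round(4),len(p))
```

```text
[551.9285111  -53.79270574 411.43522956] 0.12565473872106517 [-0.23582162 -0.30727452 -4.22944479] [ 0.01265001  0.01267614 -0.0127395 ]
(array([540.4, -44.6,  28.1]), 124)
rim plane [ 8.00000e-03 -9.30000e-03  4.04503e+01] 340
```

The dish is level, lifted 100 mm, and the ball hasn't moved. The bowl bearing is -79°, so I'll turn -67° smoothly over 3 s.

Emit:
move_arm(plan=[[0,0,0,0.0001],[0,0,0,0.0005],[0,0,0,0.0016],[0,0,0,0.0036],[0,0,0,0.0066],[0,0,0,0.0108],[0,0,0,0.0162],[0,0,0,0.0227],[0,0,0,0.0304],[0,0,0,0.0392]])

```text
clock: 26.15
ee_pos: [552.0, -53.8, 411.6]
eef_rot: [0.849, 0.528, 0.0, 0.0]
ft_force: [-0.6, -0.1, -3.6]
opening: 0.125
finger_force: 59.4
```

Emit:
move_arm(plan=[[0,0,0,0.0097],[0,0,0,0.02],[0,0,0,0.031],[0,0,0,0.0425],[0,0,0,0.0541],[0,0,0,0.0657],[0,0,0,0.0772],[0,0,0,0.0882],[0,0,0,0.0985],[0,0,0,0.1082]])

```text
clock: 27.15
ee_pos: [552.0, -53.8, 411.6]
eef_rot: [0.977, 0.215, 0.0, 0.0]
ft_force: [0.0, 0.1, -3.8]
opening: 0.126
finger_force: 59.4
```

Emit:
move_arm(plan=[[0,0,0,0.0088],[0,0,0,0.0165],[0,0,0,0.023],[0,0,0,0.0284],[0,0,0,0.0326],[0,0,0,0.0356],[0,0,0,0.0376],[0,0,0,0.0387],[0,0,0,0.0391],[0,0,0,0.0392]])

```text
clock: 28.15
ee_pos: [552.0, -53.8, 411.6]
eef_rot: [0.995, 0.095, 0.0, 0.0]
ft_force: [-0.4, -0.0, -4.0]
opening: 0.125
finger_force: 59.4
```

Run:
```python
from m import *
s=read_state();print(s["ee_pos"],s["opening"]);R_=R.from_quat(s["eef_rot"]).as_matrix();print("dish x yaw",np.degrees(np.arctan2(R_[1,1],R_[0,1])))
im,d,M,K,D=cam("scene");W=world(d,M,K,D)-[0,0,100];print(ball(W,d))
X,Y,Z=[W[...,i] for i in range(3)]
p=W[(d>0)&(Z>34)&(Z<48)&(abs(np.hypot(X-554,Y+53)-83)<6)];A=np.c_[p[:,:2]-[554,-53],np.ones(len(p))];print("rim plane",np.linalg.lstsq(A,p[:,2],rcond=None)[0].round(4))
p=W[(d>0)&(Z>75)&(Z<135)&(abs(X-572)<40)&(abs(Y+151)<35)];print("lifter",len(p),p.mean(0),p[:,2].max())
save("pics/s9.png",cv2.resize(im[80:380,130:450],None,fx=1.8,fy=1.8))
```

```text
[551.97575692 -53.79480683 411.59218832] 0.12451960877313854
dish x yaw -79.07584247160375
(array([555.1, -38.6,  28.1]), 124)
rim plane [ 1.30000e-02 -6.20000e-03  4.00727e+01]
lifter 205 [ 568.75887983 -148.50824415  100.63471139] 121.74248514697535
```

View pics/s9.png

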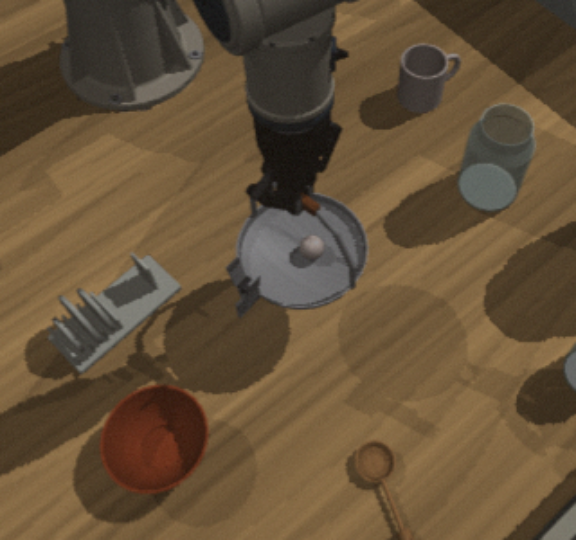

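The scene view shows the dish held level at about (300,250). The lifter at (243,285) points toward the bowl at (155,440). The ball rides near the middle, at (313,246), and the jar and mug are untouched. Handing in.

```bash
python3 -c "
from plant import *
print(close_job())"
```

```text
the job is handed in; nothing more can be done
None
```

I handed the job in at about 28 s: the lifter is fully clipped on the ear, and the dish is held level and still about 10 cm up by its arch, with the ear pointing at the bowl after a 67° turn. The ball is about 14 mm off centre because seating the lifter tipped the dish and rolled the ball about 20 mm; I tipped the dish back before lifting, and the ball didn't shift in the dish during the lift or turn.

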